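# Unlock the modelling turntable and spin-check it

## Task

Pull the lock pin out of the turntable and stand it, dowel down, in the steel pot. Then spin the wheel by hand at least one full turn from where it stood, say with the fingertips dragging lightly on its flat top, to check that it runs free: push gently and do not bear down, or the wheel sinks on its soft washer and rubs. Leave the wheel still, the pin in the pot and the other things on the table where they are.

Things in the scene. Friction and masses are not known exactly. Their poses are not given: they have to be found in the camera images.
- turntable: the turntable's fixed round wooden foot, 200 mm across, 12 mm thick; origin at its middle on the table, z up, x from the axis towards the lock pin. A short steel spindle on it carries a flat round plywood wheel, 180 mm across, 12 mm thick, with one open slot in its rim, 12 mm wide and 22 mm deep, and nothing standing up on its top
- axis_point (a point): point on the wheel's vertical axis, 50 mm above the table, fixed to the foot. The spindle height differs from day to day and is not measured: the wheel's top lies anywhere from 50 to 60 mm above the table (0 to 10 mm above this point). Fingers grip the plywood with a friction coefficient of at least 0.45
- wheel (a joint): angle of the wheel in rad, 0 at the start, positive anticlockwise from above, counts on beyond a full turn; it turns either way once the pin is out. Turning takes about 0.05 N m (0.8 N at 60 mm from the axis); let go, it stops almost at once
- sink (a joint): how far the wheel is pressed down on its soft washer, m; 0 when free, springs back by itself with 5 N per mm; beyond 2 mm (about 10 N) the wheel rubs on its foot
- pin_center (a point): centre, half-way up, of the wooden lock pin, 78 mm long, about 40 g: a 10 mm dowel 50 mm long with a round head 26 mm across, 28 mm tall, on top (head's centre 25 mm above this point). z points from foot to head. It stands upright through the rim slot in a snug hole 16 mm deep in a dark block, 81 mm from the axis, locking the wheel; its lower end is 16 mm above the table
- pin_foot (a point): point on the pin's axis 2 mm above the lower end of its dowel
- pot_in (a point): centre of the inner floor of the open round steel pot, 64 mm across the mouth outside and 50 mm high with walls 4 mm thick, fixed to the table; it stands left or right of the turntable. The pin can stand or lean in it with its head above the rim
- house_center (a point): a small cardboard house model, 130 x 120 mm, up to 110 mm high at its gables, loose, point 30 mm above the table at its middle; a bystander on the side away from the pot
- glue_center (a point): middle of an upright glue stick, 28 mm across, 92 mm high, loose bystander beyond the turntable
- tape_center (a point): middle of a roll of tape lying flat, 84 mm across, 24 mm high, loose bystander beyond the turntable
Things that resemble listed ones, but are neither listed nor needed, are in the scene too. Of the things shaped like the turntable, the wooden one is meant.

How it is judged:
By the outcome, as a careful person would: the job done as asked, in the order asked, and still so for the second after the job is handed in, with the robot touching nothing.
It also fails if it takes over 70 s, if anything falls off the work surface, if the arm or the gripper's body presses on something with over 40 N, if the wrist force passes 120 N, or if a joint passes its speed limit or range.

## Robot

A 7-joint arm with a two-finger parallel gripper is mounted at the origin on the work surface. World frame = base frame: x ahead of the robot, y to its left, z up, the work surface at z = 0. Lengths are in m, angles in rad, forces in N, time in s.
With the tool pointing down it reaches from about 0.4 to 0.85 m from the base axis. Payload 10.4 kg.
Tool frame: the origin (TCP) lies between the finger pads; the fingertips stand 11 mm ahead of it and the grasp point (between the pads) lies 8 mm behind it; z points along the fingers, y is the direction in which the jaws open and shut (so a half turn about z gives the same grasp; the last joint's range is limited). The gripper opens to 87 mm and grips with 3 to 60 N. Pads are 19 mm wide; open, the fingers measure 117 mm over their backs; the gripper's body (75 mm by 190 mm) begins 51 mm behind the grasp point.
Start: joints at [-1.324, 0.332, -0.065, 1.46, 0.022, 1.35, -0.088], TCP at [0.167, 0.602, 0.234] pointing down, gripper open.
Joint ranges: [-2.6, 2.6], [-0.5, 2.12], [-1.47, 1.34], [0.16, 2.42], [-1.27, 4.41], [0.06, 2.06], [-2.6, 2.6]. Speed limits (rad/s): [2.22, 2.22, 2.79, 2.79, 3.14, 3.14, 3.14].

## Interface

Orientations are given as a unit quaternion [x, y, z, w].
In Python, from bench import r, eyes gives the robot as it stands.
- The arm moves only by the shell command python3 -m inch 'ROWS' [FORCE]. ROWS is a JSON object of lists of equal length, an entry for each row: "translation": the shift along the world's x, y, z scaled (see below), a list of three; "rot": the turn, a rotation vector about the world's x, y, z scaled (see below), a list of three; "jaw": the finger opening in mm, from 0 to 87. In form: {"translation": [[tx, ty, tz], ...], "rot": [[ax, ay, az], ...], "jaw": [jaw, ...]}. A call has 1 to 20 rows; each row is the pose to reach, as a shift and turn from the pose measured when the call began; what a row does not reach only later rows make up. The controller multiplies each number of a shift by 100 mm and each number of a turn by 60 degrees. A row lasts 1/10 s, in which the tool goes at most 50 mm and 8.59 degrees, less where a joint would pass 70% of its speed; a pose out of reach is approached as far as the arm can. A call with a number of a shift or a turn outside -1 to 1 is refused whole. A call with a gripper value outside its range is refused whole. The fingers move at their own pace and stop on an object; FORCE is the grip in N (left out, the last holds). Time passes only in rows, so rows that repeat a pose let the fingers close. It gives the time, the measured TCP pose, the force and the opening at its end, in the units of the state.
- r.read_state(): the state, without advancing time (a new reading comes with each control period).
- eyes.camera(name): name is "side" or "top"; returns the picture (420x560x3 uint8, blue, green, red); there is no depth.
- eyes.calibration(name): a dict with "fx", "fy", "cx", "cy" (pixels), "distortion" ([k1, k2, p1, p2, k3] as OpenCV has them; the pictures are not rectified), "R" (3x3) and "t" (3): a world point X has camera coordinates R X + t. Camera axes: x right, y down, z forward; pixel columns grow to the right and rows downward; lengths in m; the calibration is good to about 2 mm. A picture is of the moment at which its call begins. calibration takes no time and is no camera call.
- r.close_job(): hands the job in, once; it reports no verdict.
The state is a dict: "time": time; "joint_positions": joint angles; "joint_vel": joint speeds; "joint_torque": joint torques, N m; "ee_pos": TCP position; "eef_rot": TCP orientation; "ft_force": force on the tool from outside, world axes, zero at the start; "torque": the same for the moment, N m; "width": finger opening in m.
Only numpy, scipy, OpenCV 4.12 (cv2) and the standard library are available. Lean on these libraries where they do the work, as an engineer would, in place of code of your own. Each camera call takes 0.05 s, during which the arm holds its last target. There are 200 camera calls.

## Working session

There is one attempt and no reset: what is moved stays moved. The work goes in short steps, Python scripts to look and compute and a shell command to move; the robot and the scene stay as the last step left them, time stands still between calls to the robot, and variables do not carry over. Pictures are saved under pics/ and viewed, about 8 in all and at most 12, crops included, and the job is handed in when it is done.

```bash
ls; mkdir -p pics
cat > h.py <<'E'
from bench import r, eyes
import numpy as np, cv2
def K(n):
    c=eyes.calibration(n); return np.array([[c['fx'],0,c['cx']],[0,c['fy'],c['cy']],[0,0,1]]),np.array(c['distortion']),np.array(c['R']),np.array(c['t'])
def atz(n,uv,z):
    k,d,R,t=K(n); p=cv2.undistortPoints(np.array([[uv]],float),k,d)[0,0]
    o=-R.T@t; v=R.T@np.array([p[0],p[1],1]); return o+v*(z-o[2])/v[2]
def proj(n,X):
    k,d,R,t=K(n); return cv2.projectPoints(np.array([X],float),cv2.Rodrigues(R)[0],t,k,d)[0][0,0]
def tri(a,b):
    A=[];B=[]
    for n,uv in (('side',a),('top',b)):
        k,d,R,t=K(n); p=cv2.undistortPoints(np.array([[uv]],float),k,d)[0,0]
        for i in (0,1): A.append(R[i]-p[i]*R[2]); B.append(p[i]*t[2]-t[i])
    s=np.linalg.lstsq(np.array(A),np.array(B),rcond=None); return s[0]
E
python3 - <<'E'
from h import *
for n in('side','top'):
    im=eyes.camera(n); cv2.imwrite(f'pics/{n}0.png',cv2.resize(im,None,fx=1.42,fy=1.42,interpolation=cv2.INTER_CUBIC)); cv2.imwrite(f'{n}0raw.png',im)
    k,d,R,t=K(n); print(n,-R.T@t,R[2],k[0,0])
print(r.read_state())
E
```

```text
pics
side [ 0.36613373 -0.56352521  0.40884002] [ 0.30922237  0.81713146 -0.48649532] 380.37038713566636
top [0.48958592 0.01018427 0.99253578] [ 0.07723555  0.00380331 -0.99700562] 406.3508785560708
{'time': 0.1, 'joint_positions': array([-1.32353262,  0.33280639, -0.06469309,  1.460873  ,  0.02160533,
        1.34988586, -0.08850598]), 'joint_vel': array([ 1.05932474e-03, -2.57716429e-03,  1.78753031e-04, -4.55553759e-03,
       -1.91438802e-03, -3.18784029e-05, -4.58852426e-04]), 'joint_torque': array([ 1.51441433e-03, -6.24541426e+01,  2.48340808e-02, -3.90714347e+01,
       -6.13181340e-02,  3.66460718e-02,  4.38354368e-05]), 'ee_pos': array([0.1665442 , 0.60205387, 0.23282741]), 'eef_rot': array([ 1.34518695e-01,  9.90910850e-01, -6.36279927e-04, -5.34369846e-05]), 'ft_force': array([ 0.17924761,  0.04473263, -0.44746526]), 'torque': array([-0.03927942, -0.05810037,  0.01768956]), 'width': 0.08707098002475212}
```

View pics/side0.png

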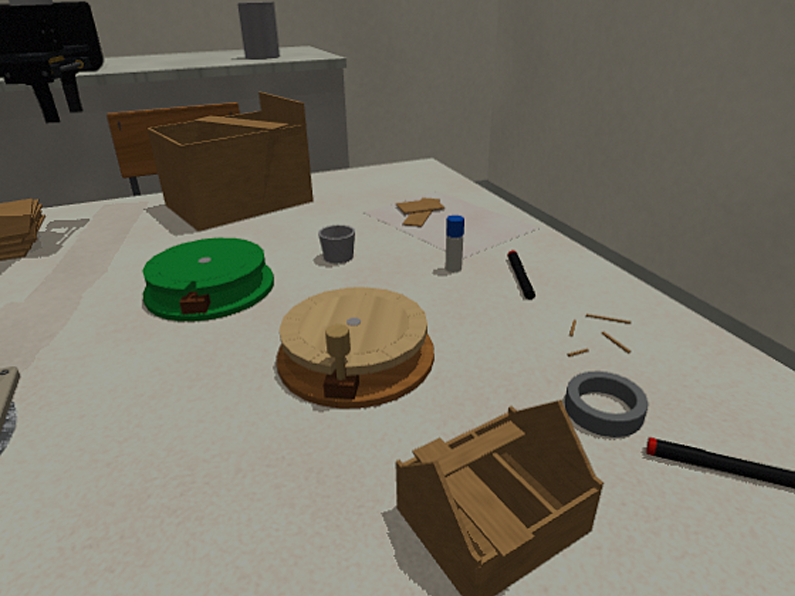

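View pics/top0.png

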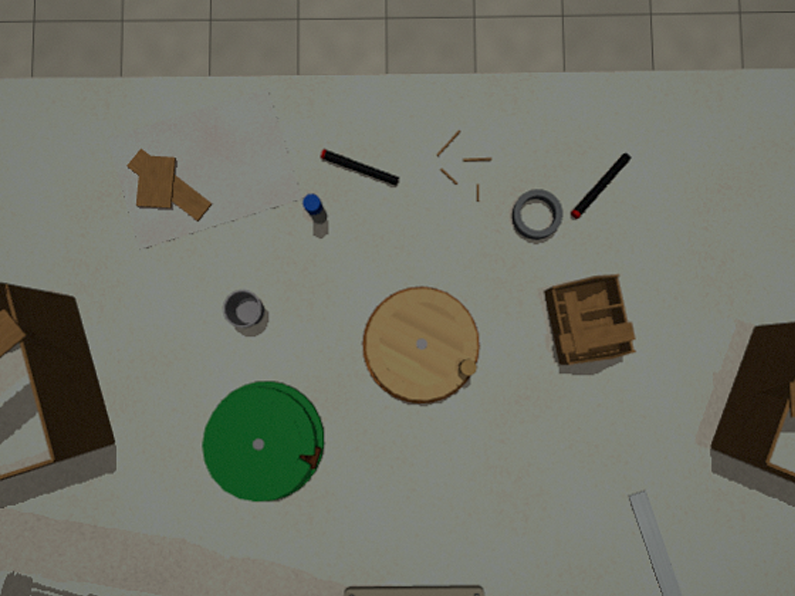

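Both views show the wooden turntable (side 353,330; top 421,345), which I want. The green one (side 205,275; top 262,442) is a look-alike. Its lock pin has its head at side (338,340) and top (467,368). The pot is at side (337,243) and top (244,310); the grey can at side (259,30) stands off the table, so it is not the pot. Next is a close crop to check.

Run:
```python
from h import *
s=cv2.imread('side0raw.png'); t=cv2.imread('top0raw.png')
# side crop x185-315,y150-290 ; top crop x150-350,y190-290
a=cv2.resize(s[150:290,185:315],None,fx=4,fy=4,interpolation=cv2.INTER_CUBIC)
b=cv2.resize(t[195:290,245:345],None,fx=4,fy=4,interpolation=cv2.INTER_CUBIC)  
c=cv2.resize(t[195:240,150:200],None,fx=3.5,fy=3.5,interpolation=cv2.INTER_CUBIC)
o=np.zeros((560,920+0,3),np.uint8); o=np.zeros((560,920,3),np.uint8)
o[:,:520]=a; o[:380,520:920]=b; o[385:385+c.shape[0],520:520+c.shape[1]]=c
cv2.imwrite('pics/crop1.png',cv2.resize(o,(800,487)))
f=1.42
hub=tri((353/f,322/f),(421.5/f,344/f)); print('hub',hub)
head=tri((338/f,330/f),(467/f,367/f)); print('headtop',head)
print('pot', tri((337/f,232/f),(243/f,308/f)), atz('top',(243/f,308/f),.05))
print('glue',tri((456/f,219/f),(312/f,202/f)),'tape',atz('top',(537/f,214/f),.024),'house',atz('top',(590/f,320/f),.1))
```

```text
hub [ 0.51509425 -0.01785712  0.05320847]
headtop [ 0.47828457 -0.08698652  0.09249227]
pot [0.57751538 0.2743067  0.04937631] [0.57698384 0.27423637 0.05      ]
glue [0.74227043 0.15452253 0.08981356] tape [ 0.73449899 -0.21829697  0.024     ] house [ 0.5476162  -0.27737807  0.1       ]
```

View pics/crop1.png

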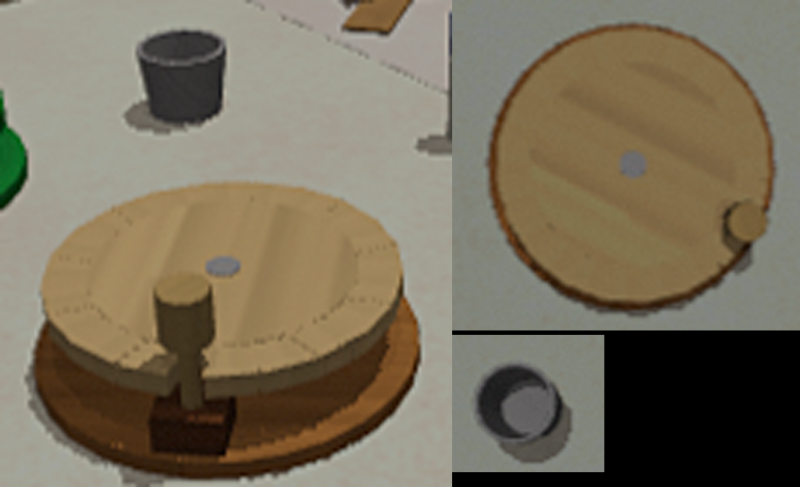

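The wooden turntable and its pin are confirmed: pin head at top-raw (329,258.6), hub at (297,242). The large cardboard box next to my start pose could be in the way, so I'll locate it.

Run:
```python
from h import *
f=1.42
print('head',tri((237.9,232.9),(329.1,258.6)), atz('top',(329.1,258.6),.094),atz('side',(237.9,232.9),.094))
for p in((198,228),(312,200)): print('boxbase',atz('side',(p[0]/f,p[1]/f),0))
for a,b in(((183,147),None),((305,125),None)):
    for z in(.1,.15,.2): print(z,atz('side',(a[0]/f,a[1]/f),z))
for p in((115,444),(75,297)):
  for z in (0,.15,.2): print('top',p,z,atz('top',(p[0]/f,p[1]/f),z))
print(proj('top',[.167,.602,.233])*f)
```

```text
head [ 0.47791898 -0.08752647  0.09199837] [ 0.4768131  -0.08703744  0.094     ] [ 0.4783334  -0.09078786  0.094     ]
boxbase [3.55364262e-01 5.23442842e-01 5.55111512e-17]
boxbase [6.06163959e-01 5.91556426e-01 5.55111512e-17]
0.1 [0.35676852 0.79792401 0.1       ]
0.15 [0.35828472 0.57751066 0.15      ]
0.2 [0.35980091 0.35709732 0.2       ]
0.1 [0.67160663 0.90294116 0.1       ]
0.15 [0.62215175 0.66552594 0.15      ]
0.2 [0.57269688 0.42811073 0.2       ]
top (115, 444) 0 [0.35250648 0.50265178 0.        ]
top (115, 444) 0.15 [0.37322303 0.42822612 0.15      ]
top (115, 444) 0.2 [0.38012855 0.40341757 0.2       ]
top (75, 297) 0 [0.60398697 0.57875512 0.        ]
top (75, 297) 0.15 [0.58669776 0.49282811 0.15      ]
top (75, 297) 0.2 [0.58093469 0.46418578 0.2       ]
[-61.03322812 621.2001257 ]
```

```bash
python3 -m inch '{"translation":[[0.1,-0.1,0.4],[0.3,-0.3,0.8],[0.3,-0.3,1],[0.3,-0.3,1]],"rot":[[0,0,0],[0,0,0],[0,0,0],[0,0,0]],"jaw":[87,87,87,60]}' 25
python3 -m inch '{"translation":[[0.35,-0.35,0],[0.7,-0.7,0],[1,-1,0],[1,-1,0]],"rot":[[0,0,0],[0,0,0],[0,0,0],[0,0,0]],"jaw":[60,60,60,60]}'
python3 -m inch '{"translation":[[0.35,-0.35,0],[0.7,-0.7,0],[1,-1,0],[1,-1,0]],"rot":[[0,0,0],[0,0,0],[0,0,0],[0,0,0]],"jaw":[60,60,60,60]}'
python3 -m inch '{"translation":[[0.2,-0.35,0],[0.35,-0.7,0],[0.5,-1,0],[0.5,-1,0]],"rot":[[0,0,0],[0,0,0],[0,0,0],[0,0,0]],"jaw":[60,60,60,60]}'
```

```text
time: 0.5
ee_pos: [0.1976, 0.5726, 0.3364]
eef_rot: [0.135, 0.991, 0.002, 0.0]
ft_force: [-0.9, 0.6, 0.3]
width: 0.0837
time: 0.9
ee_pos: [0.3027, 0.468, 0.3357]
eef_rot: [0.14, 0.99, 0.001, 0.001]
ft_force: [0.3, 1.0, 0.2]
width: 0.0615
time: 1.3
ee_pos: [0.4074, 0.3624, 0.3349]
eef_rot: [0.144, 0.99, -0.0, 0.002]
ft_force: [-0.6, -0.1, 1.3]
width: 0.0601
time: 1.7
ee_pos: [0.4593, 0.2583, 0.3342]
eef_rot: [0.148, 0.989, -0.001, 0.002]
ft_force: [0.4, -0.0, 0.4]
width: 0.0599
```

```bash
python3 -m inch '{"translation":[[0.05,-0.35,-0.2],[0.1,-0.7,-0.5],[0.1,-1,-0.9],[0.1,-1,-0.9]],"rot":[[0,0,0],[0,0,0],[0,0,0],[0,0,0]],"jaw":[60,60,60,60]}'
python3 -m inch '{"translation":[[0,-0.35,0],[0.1,-0.7,-0.1],[0.1,-1,-0.2],[0.1,-1,-0.2]],"rot":[[0,0,0],[0,0,0],[0,0,0],[0,0,0]],"jaw":[60,60,60,60]}'
python3 -m inch '{"translation":[[0,-0.35,-0.2],[0,-0.7,-0.5],[0,-1,-0.7],[0,-1,-0.7]],"rot":[[0,0,0],[0,0,0],[0,0,0],[0,0,0]],"jaw":[60,60,60,60]}'
python3 - <<'E'
from h import *
s=r.read_state(); p=s['ee_pos']; print(p,s['eef_rot'],'need',np.array([.478,-.088,.135])-p)
E
```

```text
time: 2.1
ee_pos: [0.4665, 0.154, 0.2383]
eef_rot: [0.15, 0.989, -0.004, -0.002]
ft_force: [-0.1, 1.4, 0.1]
width: 0.06
time: 2.5
ee_pos: [0.476, 0.0513, 0.2173]
eef_rot: [0.152, 0.988, -0.005, -0.002]
ft_force: [-0.9, 0.2, -1.0]
width: 0.0599
time: 2.9
ee_pos: [0.4746, -0.0507, 0.145]
eef_rot: [0.154, 0.988, -0.006, -0.004]
ft_force: [0.1, -0.2, -0.1]
width: 0.06
[ 0.47457824 -0.05068533  0.14504409] [ 0.15378181  0.98807575 -0.00624722 -0.00429432] need [ 0.00342176 -0.03731467 -0.01004409]
```

```bash
python3 -m inch '{"translation":[[0.03,-0.2,-0.05],[0.03,-0.37,-0.05],[0.03,-0.37,-0.05],[0.03,-0.37,-0.05]],"rot":[[0,0,0],[0,0,0],[0,0,0],[0,0,0]],"jaw":[60,60,60,60]}'
python3 - <<'E'
from h import *
from scipy.spatial.transform import Rotation as Q
s=r.read_state(); p=s['ee_pos']; R=Q.from_quat(s['eef_rot']).as_matrix(); print(p,R.round(3),s['joint_positions'].round(2))
print('uprighting rotvec/60deg',np.cross(R[:,2],[0,0,-1])/np.radians(60))
print('tip proj side',proj('side',p+R[:,2]*.011),'top',proj('top',p))
o=[cv2.resize(eyes.camera(n)[y:y+120,x:x+100],None,fx=4,fy=4,interpolation=cv2.INTER_CUBIC) for n,x,y in(('side',190,130),('top',280,195))]
cv2.imwrite('pics/near.png',np.hstack(o))
E
```

```text
time: 3.3
ee_pos: [0.4782, -0.0858, 0.1403]
eef_rot: [0.153, 0.988, -0.006, -0.004]
ft_force: [-0.1, 0.2, -0.5]
width: 0.0597
[ 0.47823704 -0.08575062  0.14032425] [[-0.953  0.302 -0.01 ]
 [ 0.303  0.953 -0.011]
 [ 0.006 -0.013 -1.   ]] [-0.45  0.11  0.56  1.96 -0.05  1.1   1.4 ]
uprighting rotvec/60deg [ 0.01015124 -0.00970832  0.        ]
tip proj side [235.15503482 211.17111953] top [330.8784071  258.21268561]
```

View pics/near.png

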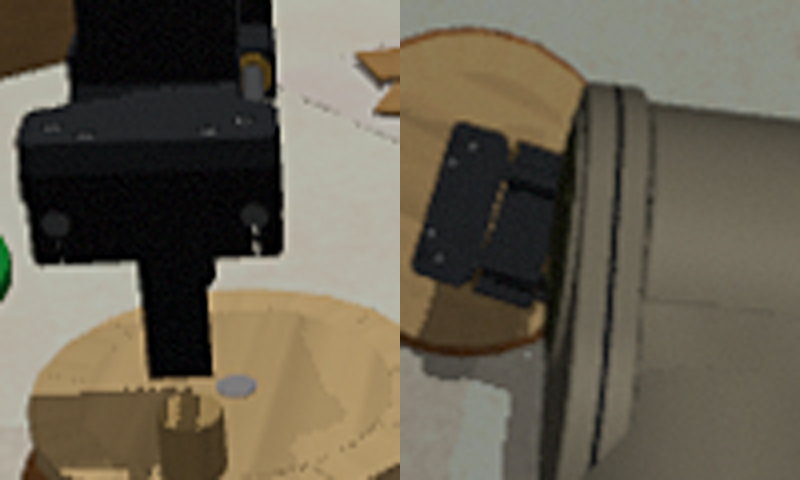

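The near finger is at side-crop (180,375) and the head top at (192,408), so the jaws straddle the head. I'll descend and grip.

```bash
python3 -m inch '{"translation":[[0,-0.02,-0.1],[0,-0.02,-0.25],[0,-0.02,-0.4],[0,-0.02,-0.55],[0,-0.02,-0.62],[0,-0.02,-0.62],[0,-0.02,-0.62]],"rot":[[0.01,-0.01,0],[0.01,-0.01,0],[0.01,-0.01,0],[0.01,-0.01,0],[0.01,-0.01,0],[0.01,-0.01,0],[0.01,-0.01,0]],"jaw":[60,60,60,60,60,60,60]}' 15
python3 -m inch '{"translation":[[0,0,0],[0,0,0],[0,0,0],[0,0,0],[0,0,0],[0,0,0],[0,0,0],[0,0,0]],"rot":[[0,0,0],[0,0,0],[0,0,0],[0,0,0],[0,0,0],[0,0,0],[0,0,0],[0,0,0]],"jaw":[40,20,15,15,15,15,15,15]}' 15
```

```text
time: 4.1
ee_pos: [0.4784, -0.0873, 0.0788]
eef_rot: [0.152, 0.988, 0.0, 0.0]
ft_force: [1.2, -0.0, 0.1]
width: 0.0602
time: 4.9
ee_pos: [0.4785, -0.0873, 0.0788]
eef_rot: [0.152, 0.988, 0.0, 0.0]
ft_force: [0.3, -0.1, 0.4]
width: 0.0258
```

Gripped at 26 mm with no side force. I'll pull straight up slowly with a firmer grip.

```bash
python3 -m inch '{"translation":[[0,0,0],[0,0,0.03],[0,0,0.07],[0,0,0.12],[0,0,0.17],[0,0,0.23],[0,0,0.3],[0,0,0.4],[0,0,0.55],[0,0,0.75],[0,0,0.95],[0,0,0.95]],"rot":[[0,0,0],[0,0,0],[0,0,0],[0,0,0],[0,0,0],[0,0,0],[0,0,0],[0,0,0],[0,0,0],[0,0,0],[0,0,0],[0,0,0]],"jaw":[15,15,15,15,15,15,15,15,15,15,15,15]}' 30
python3 - <<'E'
from h import *
s=r.read_state(); p=s['ee_pos']; print(p, 'need',np.array([.577,.274,.135])-p)
o=[cv2.resize(eyes.camera(n)[y:y+120,x:x+100],None,fx=4,fy=4,interpolation=cv2.INTER_CUBIC) for n,x,y in(('side',190,130),)]
cv2.imwrite('pics/pull.png',np.hstack(o))
E
```

```text
time: 6.1
ee_pos: [0.48, -0.0875, 0.1768]
eef_rot: [0.152, 0.988, 0.001, 0.003]
ft_force: [0.5, -0.4, -0.5]
width: 0.0251
[ 0.47997169 -0.08754163  0.17680632] need [ 0.09702831  0.36154163 -0.04180632]
```

View pics/pull.png

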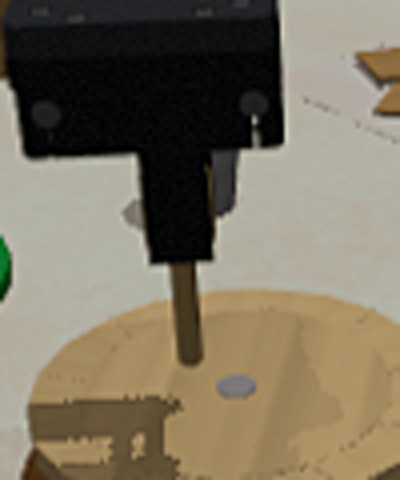

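The pin is out and hangs straight: dowel from (180,265) to (190,362) in the crop. I'll carry it to the pot.

```bash
python3 -m inch '{"translation":[[0.06,0.25,0],[0.12,0.5,0],[0.18,0.75,0],[0.24,0.95,0],[0.24,0.95,0]],"rot":[[0,0,0],[0,0,0],[0,0,0],[0,0,0],[0,0,0]],"jaw":[15,15,15,15,15]}'
python3 -m inch '{"translation":[[0.06,0.25,0],[0.12,0.5,0],[0.18,0.75,0],[0.24,0.95,0],[0.24,0.95,0]],"rot":[[0,0,0],[0,0,0],[0,0,0],[0,0,0],[0,0,0]],"jaw":[15,15,15,15,15]}'
python3 -m inch '{"translation":[[0.06,0.25,0],[0.12,0.5,0],[0.18,0.75,0],[0.24,0.95,0],[0.24,0.95,0]],"rot":[[0,0,0],[0,0,0],[0,0,0],[0,0,0],[0,0,0]],"jaw":[15,15,15,15,15]}'
python3 - <<'E'
from h import *
from scipy.spatial.transform import Rotation as Q
s=r.read_state(); p=s['ee_pos']; R=Q.from_quat(s['eef_rot']).as_matrix(); print(p, 'need',np.array([.577,.274,.155])-p)
print('uprighting rotvec/60deg',np.cross(R[:,2],[0,0,-1])/np.radians(60))
E
```

```text
time: 6.65
ee_pos: [0.5033, 0.0107, 0.1744]
eef_rot: [0.15, 0.989, 0.0, 0.001]
ft_force: [-0.4, -0.6, 0.0]
width: 0.025
time: 7.15
ee_pos: [0.5273, 0.1083, 0.1738]
eef_rot: [0.149, 0.989, 0.0, 0.001]
ft_force: [0.1, -0.7, 0.1]
width: 0.0252
time: 7.65
ee_pos: [0.5513, 0.2054, 0.1733]
eef_rot: [0.147, 0.989, 0.0, 0.0]
ft_force: [0.8, -0.2, -0.4]
width: 0.0256
[0.551295   0.20539077 0.17325647] need [ 0.025705    0.06860923 -0.01825647]
uprighting rotvec/60deg [-0.00062773  0.0010437   0.        ]
```

```bash
python3 -m inch '{"translation":[[0.09,0.25,-0.05],[0.18,0.5,-0.1],[0.26,0.69,-0.2],[0.26,0.69,-0.2],[0.26,0.69,-0.2],[0.26,0.69,-0.2]],"rot":[[0,0,0],[0,0,0],[0,0,0],[0,0,0],[0,0,0],[0,0,0]],"jaw":[15,15,15,15,15,15]}'
python3 - <<'E'
from h import *
from scipy.spatial.transform import Rotation as Q
s=r.read_state(); p=s['ee_pos']; R=Q.from_quat(s['eef_rot']).as_matrix(); print(p)
f=p+R[:,2]*.0628; print('foot',f,proj('side',f),proj('top',p), 'pot mouth side',proj('side',[.577,.274,.05]))
o=[cv2.resize(eyes.camera(n)[y:y+100,x:x+100],None,fx=4,fy=4,interpolation=cv2.INTER_CUBIC) for n,x,y in(('side',190,100),('top',120,170))]
cv2.imwrite('pics/pot.png',np.hstack(o))
E
```

```text
time: 8.25
ee_pos: [0.5777, 0.2723, 0.1537]
eef_rot: [0.148, 0.989, 0.0, 0.001]
ft_force: [-0.0, 0.6, -0.9]
width: 0.025
[0.57772491 0.27230858 0.15369056]
foot [0.57782255 0.27230389 0.09089063] [236.24145294 147.49225287] [158.10866828 212.07884556] pot mouth side [236.93788589 163.24165257]
```

View pics/pot.png

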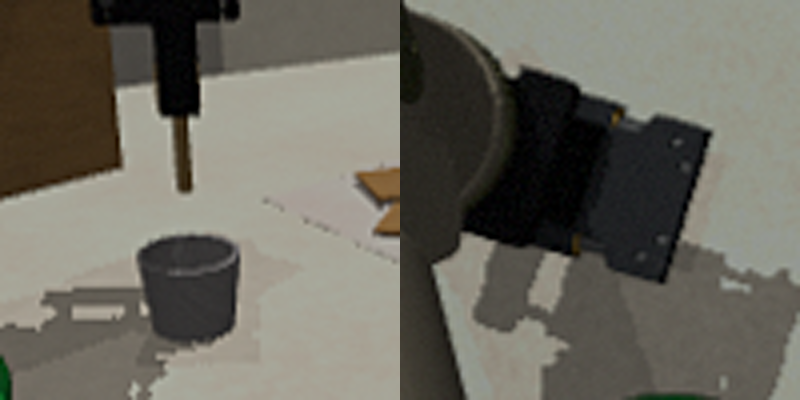

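The pin's foot is at side-crop (184,190), directly above the pot mouth centre at (188,255). I'll lower it.

```bash
python3 -m inch '{"translation":[[0,0.02,-0.15],[0,0.02,-0.3],[0,0.02,-0.45],[0,0.02,-0.6],[0,0.02,-0.7],[0,0.02,-0.77],[0,0.02,-0.8],[0,0.02,-0.8]],"rot":[[0,0,0],[0,0,0],[0,0,0],[0,0,0],[0,0,0],[0,0,0],[0,0,0],[0,0,0]],"jaw":[15,15,15,15,15,15,15,15]}'
python3 -m inch '{"translation":[[0,0,-0.02],[0,0,-0.04],[0,0,-0.06],[0,0,-0.06]],"rot":[[0,0,0],[0,0,0],[0,0,0],[0,0,0]],"jaw":[15,15,15,15]}'
```

```text
time: 9.15
ee_pos: [0.5777, 0.2749, 0.0737]
eef_rot: [0.148, 0.989, 0.0, 0.001]
ft_force: [0.3, 0.1, -0.4]
width: 0.0252
time: 9.55
ee_pos: [0.5779, 0.275, 0.0679]
eef_rot: [0.148, 0.989, 0.001, 0.001]
ft_force: [1.0, -0.0, 0.4]
width: 0.0254
```

```bash
python3 -m inch '{"translation":[[0,0,-0.01],[0,0,-0.02],[0,0,-0.02]],"rot":[[0,0,0],[0,0,0],[0,0,0]],"jaw":[15,15,15]}' 15
python3 -m inch '{"translation":[[0,0,0],[0,0,0],[0,0,0],[0,0,0],[0,0,0],[0,0,0]],"rot":[[0,0,0],[0,0,0],[0,0,0],[0,0,0],[0,0,0],[0,0,0]],"jaw":[28,32,38,44,50,50]}' 15
python3 -m inch '{"translation":[[0,0,0],[0,0,0.1],[0,0,0.3],[0,0,0.5],[0,0,0.8],[0,0,1],[0,0,1]],"rot":[[0,0,0],[0,0,0],[0,0,0],[0,0,0],[0,0,0],[0,0,0],[0,0,0]],"jaw":[50,50,50,50,50,50,50]}'
```

```text
time: 9.85
ee_pos: [0.5789, 0.275, 0.0676]
eef_rot: [0.148, 0.989, 0.001, 0.002]
ft_force: [-1.9, -2.1, 11.5]
width: 0.0255
time: 10.45
ee_pos: [0.5789, 0.275, 0.0675]
eef_rot: [0.148, 0.989, 0.001, 0.002]
ft_force: [-0.3, -0.1, 0.3]
width: 0.048
time: 11.15
ee_pos: [0.5805, 0.2756, 0.1717]
eef_rot: [0.148, 0.989, 0.003, 0.004]
ft_force: [0.5, 0.2, 0.5]
width: 0.0503
```

```bash
python3 -m inch '{"translation":[[-0.08,-0.3,0],[-0.15,-0.6,0],[-0.22,-0.85,0],[-0.22,-0.85,0]],"rot":[[0,0,0],[0,0,0],[0,0,0],[0,0,0]],"jaw":[40,20,0,0]}' 30
python3 -m inch '{"translation":[[-0.08,-0.3,0],[-0.15,-0.6,0],[-0.22,-0.85,0],[-0.22,-0.85,0]],"rot":[[0,0,0],[0,0,0],[0,0,0],[0,0,0]],"jaw":[0,0,0,0]}'
python3 - <<'E'
from h import *
from scipy.spatial.transform import Rotation as Q
s=r.read_state(); p=s['ee_pos']; R=Q.from_quat(s['eef_rot']).as_matrix(); print('need',np.array([.515,.030,.09])-p)
print('uprighting rotvec/60deg',np.cross(R[:,2],[0,0,-1])/np.radians(60))
o=[cv2.resize(eyes.camera(n)[y:y+150,x:x+w],None,fx=3,fy=3,interpolation=cv2.INTER_CUBIC) for n,x,y,w in(('side',180,135,130),('top',140,170,135))]
cv2.imwrite('pics/potpin.png',np.hstack(o))
E
```

```text
time: 11.55
ee_pos: [0.5584, 0.1862, 0.172]
eef_rot: [0.151, 0.989, 0.002, 0.004]
ft_force: [-0.3, -0.2, 0.5]
width: 0.0256
time: 11.95
ee_pos: [0.536, 0.0976, 0.1721]
eef_rot: [0.153, 0.988, 0.002, 0.004]
ft_force: [-0.0, 0.4, 0.4]
width: 0.0012
need [-0.02099872 -0.06755004 -0.08211285]
uprighting rotvec/60deg [-0.00252313  0.00835505  0.        ]
```

View pics/potpin.png

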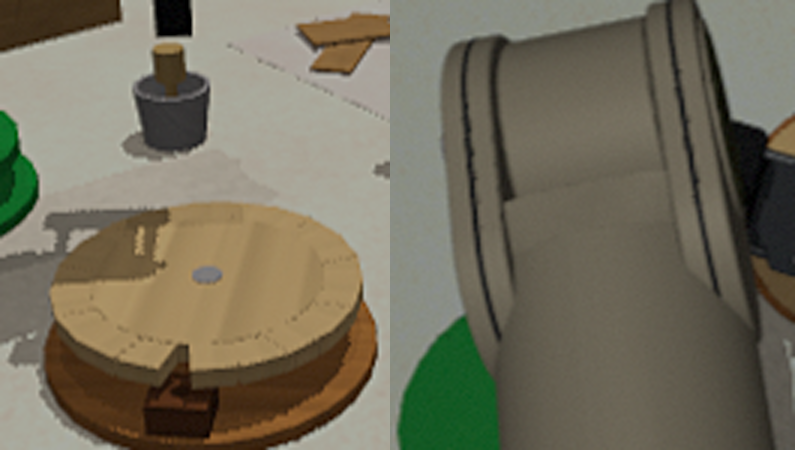

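The pin stands in the pot (head at side-crop (168,65)). The wheel's empty slot is still over the block at (180,360). I'll position the closed fingers above the wheel.

```bash
python3 -m inch '{"translation":[[-0.07,-0.25,-0.2],[-0.14,-0.5,-0.4],[-0.21,-0.68,-0.6],[-0.21,-0.68,-0.75],[-0.21,-0.68,-0.85],[-0.21,-0.68,-0.85],[-0.21,-0.68,-0.85]],"rot":[[0,0.01,0],[0,0.01,0],[0,0.01,0],[0,0.01,0],[0,0.01,0],[0,0.01,0],[0,0.01,0]],"jaw":[0,0,0,0,0,0,0]}'
python3 -m inch '{"translation":[[0,0,-0.03],[0,0,-0.06],[0,0,-0.09],[0,0,-0.12],[0,0,-0.12]],"rot":[[0,0,0],[0,0,0],[0,0,0],[0,0,0],[0,0,0]],"jaw":[0,0,0,0,0]}'
```

```text
time: 12.75
ee_pos: [0.5159, 0.0347, 0.0874]
eef_rot: [0.15, 0.989, 0.002, -0.001]
ft_force: [-0.3, 0.3, 0.0]
width: 0.0002
time: 13.25
ee_pos: [0.5156, 0.0346, 0.075]
eef_rot: [0.15, 0.989, 0.002, -0.001]
ft_force: [-0.3, 0.5, 0.1]
width: 0.0007
```

```bash
for i in 1; do python3 -m inch '{"translation":[[0,-0.02,-0.01],[0,-0.04,-0.02],[0,-0.04,-0.03],[0,-0.04,-0.03]],"rot":[[0,0,0],[0,0,0],[0,0,0],[0,0,0]],"jaw":[0,0,0,0]}'; done
python3 -m inch '{"translation":[[0,0,-0.01],[0,0,-0.02],[0,0,-0.03],[0,0,-0.03]],"rot":[[0,0,0],[0,0,0],[0,0,0],[0,0,0]],"jaw":[0,0,0,0]}'
python3 -m inch '{"translation":[[0,0,-0.01],[0,0,-0.015],[0,0,-0.015]],"rot":[[0,0,0],[0,0,0],[0,0,0]],"jaw":[0,0,0]}'
```

```text
time: 13.65
ee_pos: [0.5156, 0.0305, 0.0719]
eef_rot: [0.15, 0.989, 0.002, -0.001]
ft_force: [-0.0, -1.1, -0.0]
width: 0.0006
time: 14.05
ee_pos: [0.5155, 0.0305, 0.0687]
eef_rot: [0.15, 0.989, 0.002, -0.001]
ft_force: [0.3, -0.3, -0.1]
width: 0.0002
time: 14.35
ee_pos: [0.5154, 0.0305, 0.0671]
eef_rot: [0.15, 0.989, 0.002, -0.001]
ft_force: [0.4, 0.4, 0.7]
width: 0.0003
```

```bash
python3 -m inch '{"translation":[[0,0,-0.005],[0,0,-0.01],[0,0,-0.01]],"rot":[[0,0,0],[0,0,0],[0,0,0]],"jaw":[0,0,0]}'
```

```text
time: 14.65
ee_pos: [0.5153, 0.0305, 0.066]
eef_rot: [0.15, 0.989, 0.002, -0.001]
ft_force: [0.2, -0.0, -0.3]
width: 0.0005
```

```bash
python3 -m inch '{"translation":[[0,0,-0.005],[0,0,-0.01],[0,0,-0.01]],"rot":[[0,0,0],[0,0,0],[0,0,0]],"jaw":[0,0,0]}'
```

```text
time: 14.95
ee_pos: [0.5153, 0.0305, 0.065]
eef_rot: [0.15, 0.989, 0.002, -0.002]
ft_force: [0.5, 0.6, -0.1]
width: 0.0005
```

```bash
python3 -m inch '{"translation":[[0,0,-0.005],[0,0,-0.01],[0,0,-0.01]],"rot":[[0,0,0],[0,0,0],[0,0,0]],"jaw":[0,0,0]}'
```

```text
time: 15.25
ee_pos: [0.5154, 0.0305, 0.064]
eef_rot: [0.15, 0.989, 0.002, -0.001]
ft_force: [0.7, 0.1, 0.9]
width: 0.0005
```

```bash
python3 -m inch '{"translation":[[0,0,-0.005],[0,0,-0.01],[0,0,-0.01]],"rot":[[0,0,0],[0,0,0],[0,0,0]],"jaw":[0,0,0]}'
```

```text
time: 15.55
ee_pos: [0.5155, 0.0306, 0.0631]
eef_rot: [0.15, 0.989, 0.002, -0.001]
ft_force: [-1.5, 0.6, 4.2]
width: 0.0005
```

Contact is at TCP z ≈ 0.064 (4.2 N at 0.0631). I'll make a first quarter turn anticlockwise at 48 mm radius and watch the force.

```bash
python3 -m inch '{"translation":[[-0.075,-0.006,-0.001],[-0.148,-0.023,-0.001],[-0.218,-0.052,-0.001],[-0.282,-0.092,-0.001],[-0.339,-0.141,-0.001],[-0.339,-0.141,-0.001]],"rot":[[0,0,0],[0,0,0],[0,0,0],[0,0,0],[0,0,0],[0,0,0]],"jaw":[0,0,0,0,0,0]}'
```

```text
time: 16.15
ee_pos: [0.4803, 0.0156, 0.0629]
eef_rot: [0.151, 0.989, 0.002, -0.002]
ft_force: [-2.4, 0.1, 4.8]
width: 0.0004
```

```bash
python3 -m inch '{"translation":[[-0.049,-0.057,0],[-0.088,-0.121,0],[-0.117,-0.191,0],[-0.135,-0.264,0],[-0.141,-0.339,0],[-0.135,-0.414,0],[-0.117,-0.488,0],[-0.088,-0.557,0],[-0.049,-0.622,0],[0,-0.679,0],[0,-0.679,0]],"rot":[[0,0,0],[0,0,0],[0,0,0],[0,0,0],[0,0,0],[0,0,0],[0,0,0],[0,0,0],[0,0,0],[0,0,0],[0,0,0]],"jaw":[0,0,0,0,0,0,0,0,0,0,0]}'
python3 - <<'E'
from h import *
im=eyes.camera('side')[150:290,180:320]; cv2.imwrite('pics/spin1.png',cv2.resize(im,None,fx=4,fy=4,interpolation=cv2.INTER_CUBIC))
E
```

```text
time: 17.25
ee_pos: [0.481, -0.0535, 0.0629]
eef_rot: [0.151, 0.988, 0.001, -0.002]
ft_force: [1.6, -0.1, 4.5]
width: 0.0005
```

View pics/spin1.png

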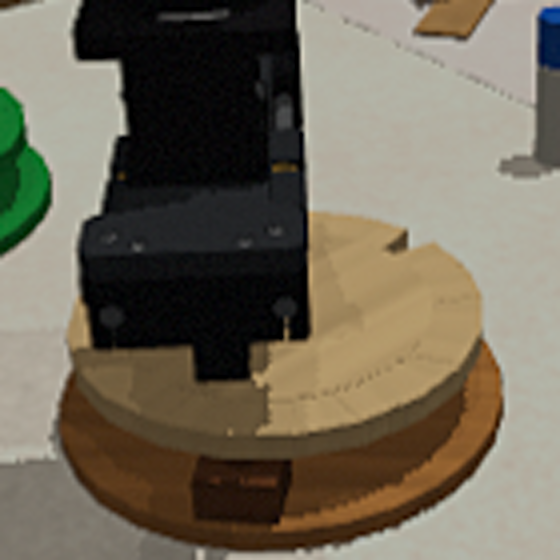

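The wheel turns with the fingers: the slot is now at crop (400,240), about 135° round. I'll continue.

```bash
python3 -m inch '{"translation":[[0.057,-0.049,0],[0.121,-0.088,0],[0.191,-0.117,0],[0.264,-0.135,0],[0.339,-0.141,0],[0.414,-0.135,0],[0.488,-0.117,0],[0.557,-0.088,0],[0.622,-0.049,0],[0.679,0,0],[0.679,0,0]],"rot":[[0,0,0],[0,0,0],[0,0,0],[0,0,0],[0,0,0],[0,0,0],[0,0,0],[0,0,0],[0,0,0],[0,0,0],[0,0,0]],"jaw":[0,0,0,0,0,0,0,0,0,0,0]}'
```

```text
time: 18.4
ee_pos: [0.5499, -0.052, 0.0631]
eef_rot: [0.151, 0.989, 0.001, -0.001]
ft_force: [1.8, -0.0, 4.4]
width: 0.0007
```

```bash
python3 -m inch '{"translation":[[0.049,0.057,-0.001],[0.088,0.121,-0.001],[0.117,0.191,-0.001],[0.135,0.264,-0.001],[0.141,0.339,-0.001],[0.135,0.414,-0.001],[0.117,0.488,-0.001],[0.088,0.557,-0.001],[0.049,0.622,-0.001],[0,0.679,-0.001],[0,0.679,-0.001]],"rot":[[0,0,0],[0,0,0],[0,0,0],[0,0,0],[0,0,0],[0,0,0],[0,0,0],[0,0,0],[0,0,0],[0,0,0],[0,0,0]],"jaw":[0,0,0,0,0,0,0,0,0,0,0]}'
```

```text
time: 19.5
ee_pos: [0.549, 0.0173, 0.0629]
eef_rot: [0.15, 0.989, 0.002, -0.002]
ft_force: [0.2, 1.6, 4.5]
width: 0.0003
```

```bash
python3 -m inch '{"translation":[[-0.057,0.049,0],[-0.121,0.088,0],[-0.191,0.117,0],[-0.264,0.135,0],[-0.339,0.141,0],[-0.414,0.135,0],[-0.488,0.117,0],[-0.557,0.088,0],[-0.622,0.049,0],[-0.679,0,0],[-0.679,0,0]],"rot":[[0,0,0],[0,0,0],[0,0,0],[0,0,0],[0,0,0],[0,0,0],[0,0,0],[0,0,0],[0,0,0],[0,0,0],[0,0,0]],"jaw":[0,0,0,0,0,0,0,0,0,0,0]}'
```

```text
time: 20.6
ee_pos: [0.4798, 0.0162, 0.0627]
eef_rot: [0.151, 0.989, 0.002, -0.002]
ft_force: [-2.1, 0.6, 5.3]
width: 0.0007
```

```bash
python3 -m inch '{"translation":[[-0.049,-0.057,0],[-0.088,-0.121,0],[-0.117,-0.191,0],[-0.135,-0.264,0],[-0.141,-0.339,0],[-0.135,-0.414,0],[-0.117,-0.488,0],[-0.088,-0.557,0],[-0.049,-0.622,0],[0,-0.679,0],[0,-0.679,0]],"rot":[[0,0,0],[0,0,0],[0,0,0],[0,0,0],[0,0,0],[0,0,0],[0,0,0],[0,0,0],[0,0,0],[0,0,0],[0,0,0]],"jaw":[0,0,0,0,0,0,0,0,0,0,0]}'
python3 - <<'E'
from h import *
im=eyes.camera('side')[150:290,180:320]; cv2.imwrite('pics/spin2.png',cv2.resize(im,None,fx=4,fy=4,interpolation=cv2.INTER_CUBIC))
E
```

```text
time: 21.7
ee_pos: [0.4806, -0.0528, 0.0627]
eef_rot: [0.151, 0.989, 0.001, -0.002]
ft_force: [0.8, -0.1, 4.7]
width: 0.0003
```

View pics/spin2.png

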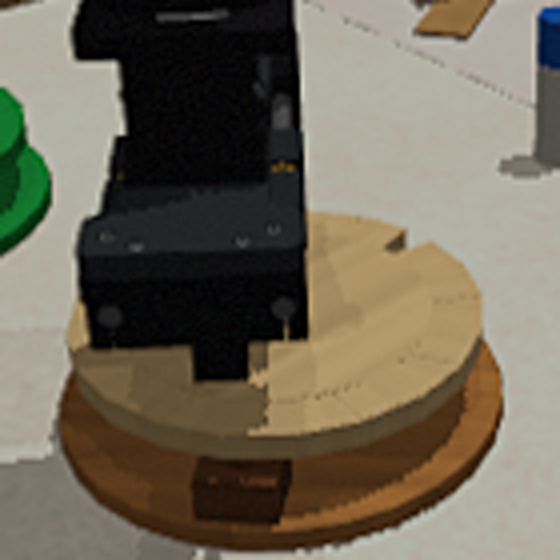

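The slot is back at crop (400,240) after one full sweep. A wheel that had not moved would look the same, so I'll turn another quarter, lift off and look.

```bash
python3 -m inch '{"translation":[[0.057,-0.049,0],[0.121,-0.088,0],[0.191,-0.117,0],[0.264,-0.135,0],[0.339,-0.141,0],[0.414,-0.135,0],[0.488,-0.117,0],[0.557,-0.088,0],[0.622,-0.049,0],[0.679,0,0],[0.679,0,0],[0.679,0,0]],"rot":[[0,0,0],[0,0,0],[0,0,0],[0,0,0],[0,0,0],[0,0,0],[0,0,0],[0,0,0],[0,0,0],[0,0,0],[0,0,0],[0,0,0]],"jaw":[0,0,0,0,0,0,0,0,0,0,0,0]}'
python3 -m inch '{"translation":[[0,0,0.02],[0,0,0.1],[0,0,0.4],[0,0,0.8],[0,0,1],[0,0,1]],"rot":[[0,0,0],[0,0,0],[0,0,0],[0,0,0],[0,0,0],[0,0,0]],"jaw":[0,0,0,0,0,0]}'
python3 -m inch '{"translation":[[0,0,0.3],[0,0,0.7],[0,0,1],[0,0,1],[0,0,1]],"rot":[[0,0,0],[0,0,0],[0,0,0],[0,0,0],[0,0,0]],"jaw":[0,0,0,0,0]}'
python3 - <<'E'
from h import *
im=eyes.camera('side'); cv2.imwrite('pics/end.png',cv2.resize(im,None,fx=1.42,fy=1.42,interpolation=cv2.INTER_CUBIC))
d=cv2.absdiff(im,cv2.imread('side0raw.png')).max(2)
for n,x,y,w,h in(('house',275,280,155,135),('tape',395,255,65,55),('glue',310,148,20,45)): print(n,(d[y:y+h,x:x+w]>40).mean())
E
```

```text
time: 22.95
ee_pos: [0.5484, -0.0524, 0.0627]
eef_rot: [0.151, 0.989, 0.001, -0.002]
ft_force: [2.0, -0.1, 5.0]
width: 0.0007
time: 23.55
ee_pos: [0.5495, -0.0525, 0.1658]
eef_rot: [0.151, 0.989, 0.002, -0.0]
ft_force: [0.3, -0.5, 0.2]
width: 0.0002
time: 24.05
ee_pos: [0.5492, -0.0525, 0.2652]
eef_rot: [0.151, 0.989, 0.002, -0.0]
ft_force: [-0.0, 0.4, -0.4]
width: 0.0005
house 0.0
tape 0.0
glue 0.0
```

View pics/end.png

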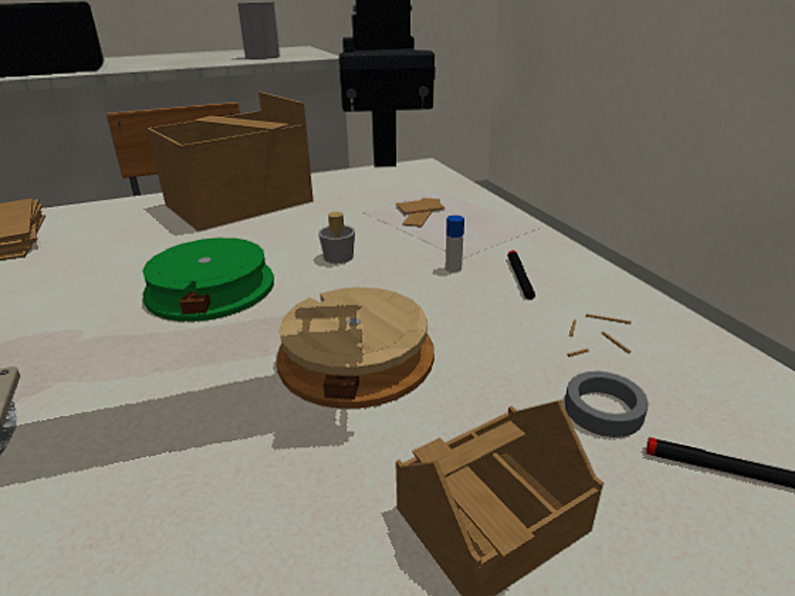

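The slot followed another quarter turn, to (315,298). The pin stands in the pot at (336,225), and the house, tape and glue stick haven't moved. I'm handing in.

```bash
python3 -c "
from bench import r
print(r.read_state()['time'], r.close_job())"
```

```text
the job is handed in; nothing more can be done
24.1 None
```

I pulled the lock pin straight up out of the wooden turntable and stood it dowel down in the steel pot. I then turned the wheel anticlockwise by dragging the closed fingertips on its top, and handed the job in at about 24 s.

- **Turning:** the fingertips swept about 585° in all. The camera showed the slot about 135° round, then at the same place after one further full sweep, then another quarter turn on. I did not look during that full sweep. That it was a full turn rests on the wheel following the fingers every other time I looked, and on the steady force.
- **Force:** after each sweep the downward force read 4.4 to 5.3 N, roughly 1 mm of sink and below the 2 mm limit. I only had readings at the end of each move, not during it.
- **Final check:** in the last side picture the pin stands in the pot and the gripper is well clear of the table. The house, tape and glue stick show no change from the first picture. No check failed or disagreed.

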